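# Hold the peg clip gaping around the card

### The arm

A 6-joint arm with a two-finger parallel gripper is mounted at the origin on the work surface. World frame = base frame: x ahead of the robot, y to its left, z up, the work surface at z = 0. Lengths are in m, angles in rad, forces in N, time in s.
With the tool pointing down it reaches from about 0.3 to 0.775 m from the base axis. Payload 14.6 kg.
Tool frame: the origin (TCP) lies midway between the tips of the shut fingers; the grasp point (between the pads) lies 19 mm behind it (ctrl.pinch_z is the distance from the TCP to the grasp point, in m); z points along the fingers, y is the line along which they close (so a half turn about z gives the same grasp; the last joint's range is limited). The gripper opens to 94 mm and grips with 3 to 60 N. Pads are 16 mm wide; open, the fingers measure 119 mm over their backs; the gripper's body (75 mm by 177 mm) begins 78 mm behind the grasp point.
Start: joints at [1.124, 0.3, 1.521, -0, 1.321, -0.067], TCP at [0.204, 0.511, 0.205] pointing down, gripper open.
Joint ranges: [-3.03, 3.03], [-0.79, 2.21], [0.23, 2.52], [-1.04, 4.18], [0, 3.07], [-2.55, 2.55]. Speed limits (rad/s): [2.22, 2.22, 2.57, 3.14, 3.14, 3.14].

### API

Orientations are given as [roll, pitch, yaw] about the fixed x, y, z axes, in that order (R = Rz(yaw) Ry(pitch) Rx(roll)).
In Python, from station import ctrl gives the robot as it stands.
- The arm moves only by the tool jog_arm, never from a script. Its argument "motion" is a list of rows, each a list of 7 numbers: the shift along the tool's x, y, z in m, then the turn, a rotation vector about the tool's x, y, z in rad, then the opening, from -1 (shut) to 1 (fully open). In form: [[tx, ty, tz, rx, ry, rz, gripper], ...]. A call has 1 to 5 rows; each row shifts and turns the commanded pose from where the row before left it, along the tool's axes as they then stand; what a row does not reach is not made up. A row lasts 1/10 s, in which the tool goes at most 50 mm and 8.59 degrees, less where a joint would pass 70% of its speed; a pose out of reach is approached as far as the arm can. A call is refused whole if a number of a shift passes 0.05 or a number of a turn 0.15, either way. A call with a gripper value outside its range is refused whole. The fingers move at their own pace and stop on an object; "squeeze" is the grip in N (left out, the last holds). Time passes only in rows, so rows that do not move let the fingers close. It gives the time, the measured TCP pose, the force, the opening and the grip force at its end, in the units of the state.
- ctrl.get_obs(): the state, without advancing time (a new reading comes with each control period).
- ctrl.camera(name): name is "scene" or "top" or "wrist"; returns the picture (384x512x3 uint8, red, green, blue); there is no depth.
- ctrl.camera_model(name): a dict with "intrinsics" (3x3 intrinsics, pixels), "k1" (the pictures are not rectified: a ray, as slopes to the right and down, at radius r is drawn at 1 + k1 r^2 times it, then the intrinsics apply), "rvec" (rotation vector, rad) and "tvec" (3), from world to camera coordinates, as OpenCV has them. Camera axes: x right, y down, z forward; pixel columns grow to the right and rows downward; lengths in m; the calibration is good to about 2 mm. A picture is of the moment at which its call begins: read the wrist's pose just before it. camera_model takes no time and is no camera call; for the wrist camera it gives the pose at the moment of the call.
- ctrl.hand_in(): hands the job in; it is judged then, once.
The state is a dict: "time_s": time; "qpos": joint angles; "joint_vel": joint speeds; "tau": joint torques, N m; "ee_pos": TCP position; "eef_rot": TCP orientation; "force": force on the tool from outside, world axes, zero at the start; "moment": the same for the moment, N m; "grip_width": finger opening in m; "grip_force": force on a finger pad.
Only numpy, scipy, OpenCV 4.12 (cv2) and the standard library are available. Lean on these libraries where they do the work, as an engineer would, in place of code of your own. Each camera call takes 0.05 s, during which the arm holds its last target. There are 200 camera calls.

### The job

A second card is to be slipped in beside the one standing on the counter: pick up the bamboo spring clip by squeezing its two levers so that its jaws spread wide, and bring it, still spread, to the card's upright edge nearest the robot, about half-way up, so that this edge stands well inside the gape with a jaw on either side and neither jaw touching the card. Finish while holding it there, squeezed fully open in mid-air; do not clip it on or let go. Leave the card stand and everything else on the counter where they are.

Things in the scene. Friction and masses are not known exactly. Their poses are not given: they have to be found in the camera images.
- clip_a (a point): Bamboo spring clip (big peg) lying on its side, hinge pin upright: 26 mm high, 97 mm long, 60 g, halves a and b. This point: on the pin, half-way up, turning with half a. At rest x runs along the clip to the jaw tips, 50 mm from the pin, and z up along the pin; half a's jaw and lever are on the +y side, the jaw's inner face at y = 0 touching the other jaw; jaws 7 mm thick.
- clip_b (a point): The same point on the pin, but turning with half b, whose jaw and lever are on the -y side (jaw's inner face at its own y = 0); axes as clip_a at rest. At rest the levers splay in a V behind the pin (-x), about 50 mm long: outer faces 35 mm apart 20 mm behind the pin, 41 mm apart 30 mm behind it, 50 mm apart at their ends 45 mm behind it.
- clip_jaw (a joint): Angle between the clip's halves, rad: 0 shut, 0.60 at the stop, fully squeezed. A spring shuts it: 30 mm behind the pin each lever takes 5 N to start and 13 N to reach the stop. There the levers' outer faces are parallel to the clip's length, 22 mm apart, and the jaws gape evenly to either side (0.30 rad each), inner faces 28 mm apart at the tips, 48 mm ahead of the pin.
- card_edge (a point): Stiff upright brown card, 120 mm long, 3 mm thick, 12 to 118 mm above the counter, in a heavy loose steel foot (about 700 g, 96 x 44 mm, 18 mm high, starting 14 mm in from the near edge). This point: on the card's upright edge nearest the robot, mid-thickness, 75 mm above the counter; x runs from this edge along the card, away from the robot; y across its thickness; z up.
- tumbler: Bystander: glass tumbler, 72 mm wide, 100 mm high; origin under its centre. (Beyond it in the far left corner stands a squat black kettle, 200 mm high, and in the far right corner a clear canister, 170 mm high: both out of the way and too heavy to shift)
- spatula: Bystander: short bamboo spatula 200 mm long lying flat on the counter; origin under its middle
- strainer: Bystander: round steel tea strainer, 68 mm wide, 30 mm high, short handle out to 63 mm from its centre; origin under its centre
- bowl: Bystander: white bowl, 80 mm wide, 45 mm high; origin under its centre
- tin: Bystander: small metal tea tin, 62 mm wide, 75 mm high; origin under its centre
- stand: The card stand as a whole (card and foot); origin on the counter straight below the card's near upright edge.
- clip: Half a of the clip with all it carries; origin on the pin, at the underside (13 mm below clip_a).
There are look-alikes about, which are no part of the job. Of the things shaped like the stand, the cardboard one is meant.

How it is judged:
On the way:
1. the clip is lifted clear of the counter with its jaws spread (value of joint clip_jaw above 0.45 rad and height (world z) of clip_a above 0.04 m), for 0.2 s.
At the end, for the whole second after the job is handed in: Fingers hold the clip still, over 0.45 rad open, mid-height over 45 mm up and within 35 mm of the edge point; the card's near edge lies 10-44 mm ahead of the pin between the jaws, 2 mm or more from each inner face; clip and stand do not touch (under 0.2 N); card moved under 10 mm (value of joint clip_jaw above 0.45 rad and contact force between the fingers and clip above 2 N and height (world z) of clip_a above 0.045 m and x of card_edge in the frame of clip_a between 0.01 and 0.044 m and x of card_edge in the frame of clip_b between 0.01 and 0.044 m and y of card_edge in the frame of clip_a below -0.002 m and y of card_edge in the frame of clip_b above 0.002 m and z of card_edge in the frame of clip_a between -0.035 and 0.035 m and contact force between clip and stand below 0.2 N and distance of card_edge from where it was at the start of the episode below 0.01 m and linear speed of clip below 0.03 m/s); the arm keeps its last pose, push and grip.
It fails at once if the card stand is shifted by more than 15 mm (distance of card_edge from where it was at the start of the episode above 0.015 m).
It fails at once if a bystander is shifted by more than 20 mm (distance of any of tumbler, spatula, strainer, bowl, tin from where it was at the start of the episode above 0.02 m).
It also fails if it takes over 38 s, if anything falls off the work surface, if the arm or the gripper's body presses on something with over 40 N, if the wrist force passes 120 N, or if a joint passes its speed limit or range.

## Working session

There is one attempt and no reset: what is moved stays moved. The work goes in short steps, Python scripts to look and compute and a tool call to move; the robot and the scene stay as the last step left them, time stands still between calls to the robot, and variables do not carry over. Pictures are saved under pics/ and viewed, at most 10 in all, crops included, and the job is handed in when it is done.

Besides the shell and the picture viewer there is one more tool, called in YAML: its name, and indented under it one key for each argument. jog_arm: Moves the arm, as the interface text tells. Its arguments: {"type":"object","properties":{"motion":{"type":"array"},"squeeze":{"type":"number"}},"required":["motion"]}

```bash
mkdir -p pics; ls
cat > h.py <<'E'
import numpy as np, cv2
from station import ctrl
from scipy.spatial.transform import Rotation as R
def ray(m,uv):
    K=np.array(m["intrinsics"],float);k1=m["k1"]
    p=cv2.undistortPoints(np.array([[uv]],float),K,np.array([k1,0,0,0,0.]))[0,0]
    Rm=cv2.Rodrigues(np.array(m["rvec"],float))[0];t=np.array(m["tvec"],float).ravel()
    return -Rm.T@t, Rm.T@np.array([p[0],p[1],1])
def onz(m,uv,z):
    o,d=ray(m,uv); return o+d*(z-o[2])/d[2]
def proj(m,P):
    return cv2.projectPoints(np.array(P,float).reshape(-1,3),np.array(m["rvec"],float),np.array(m["tvec"],float),np.array(m["intrinsics"],float),np.array([m["k1"],0,0,0,0.]))[0].reshape(-1,2)
def snap(cam,name):
    m=ctrl.camera_model(cam); im=ctrl.camera(cam)[:,:,::-1].copy()
    cv2.imwrite(f"pics/{name}_raw.png",im); np.save(f"pics/{name}.npy",m,allow_pickle=True)
    return m,im
E
python3 - <<'E'
from h import *
for c in ["top","scene"]:
    m,im=snap(c,c)
    cv2.imwrite(f"pics/{c}_v.png",cv2.resize(im,(800,600),interpolation=cv2.INTER_CUBIC))
    print(c,ray(m,(256,192)))
o=ctrl.get_obs();print(o["ee_pos"],o["eef_rot"],o["time_s"],o["grip_width"])
E
```

```text
pics
top (array([0.5014662 , 0.02442148, 1.05138234]), array([ 0.14470473,  0.03705476, -0.98883815]))
scene (array([1.0424962 , 0.07641993, 0.75185271]), array([-0.51613731, -0.02263077, -0.85625467]))
[0.20381335 0.51059876 0.20495181] [-3.14057037e+00 -7.55224385e-05  2.76176941e+00] 0.1 0.0940792249568327
```

View pics/top_v.png

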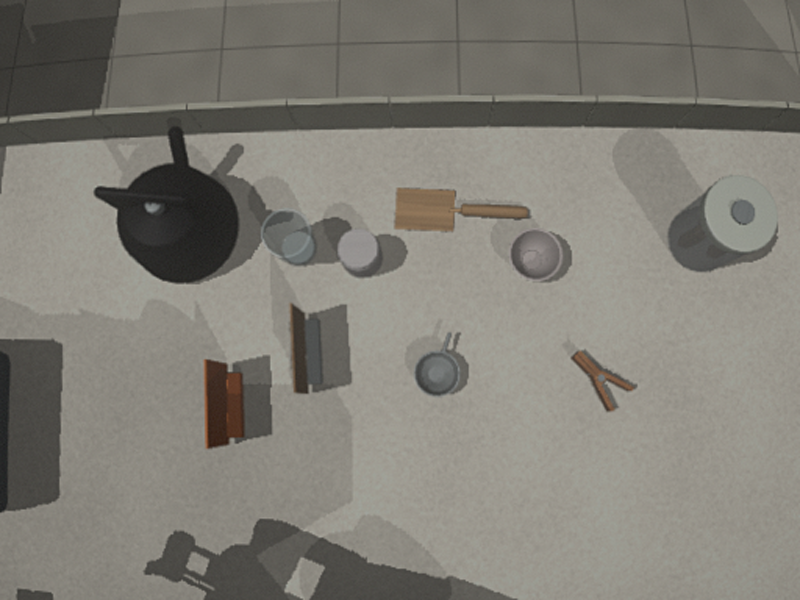

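View pics/scene_v.png

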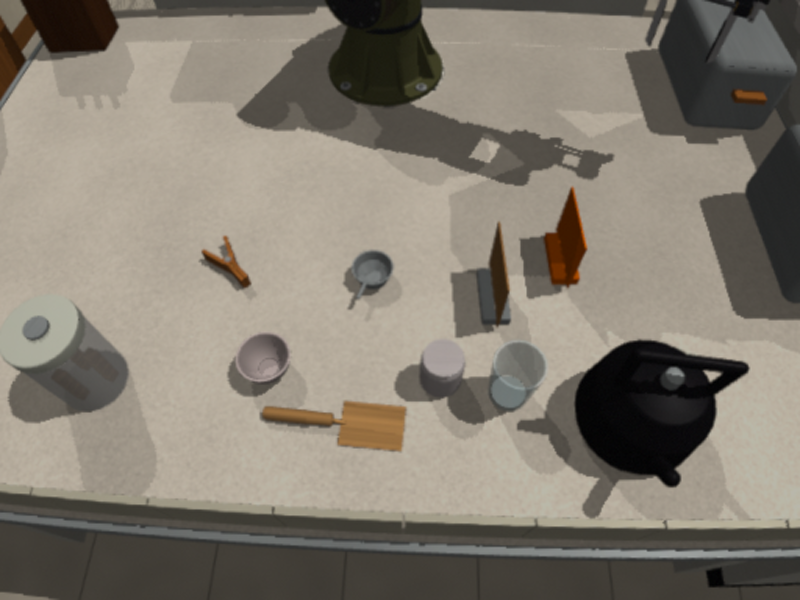

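Top view: clip pin near (601,377) with jaws up-left and levers down-right. The brown card with the steel foot has its near edge at about (300,393), and the orange look-alike stands to its left. I'll enlarge both.

Run:
```python
from h import *
im=cv2.imread("pics/top_raw.png")
# raw coords = view*0.64
a=im[212:272,355:415]; b=im[190:260,170:240]
cv2.imwrite("pics/crop1.png",np.hstack([cv2.resize(a,(400,400),interpolation=cv2.INTER_CUBIC),cv2.resize(b,(400,400),interpolation=cv2.INTER_CUBIC)]))
im=cv2.imread("pics/scene_raw.png")
a=im[145:190,122:167]; b=im[140:210,290:360]
cv2.imwrite("pics/crop2.png",np.hstack([cv2.resize(a,(400,400),interpolation=cv2.INTER_CUBIC),cv2.resize(b,(400,400),interpolation=cv2.INTER_CUBIC)]))
```

```text
(no output)
```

View pics/crop1.png

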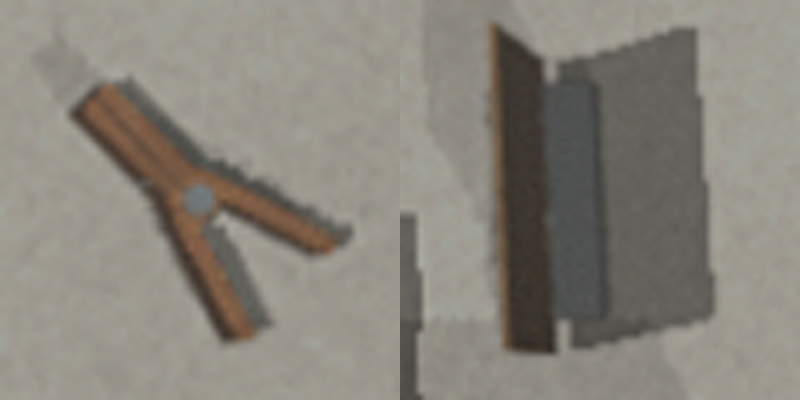

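View pics/crop2.png

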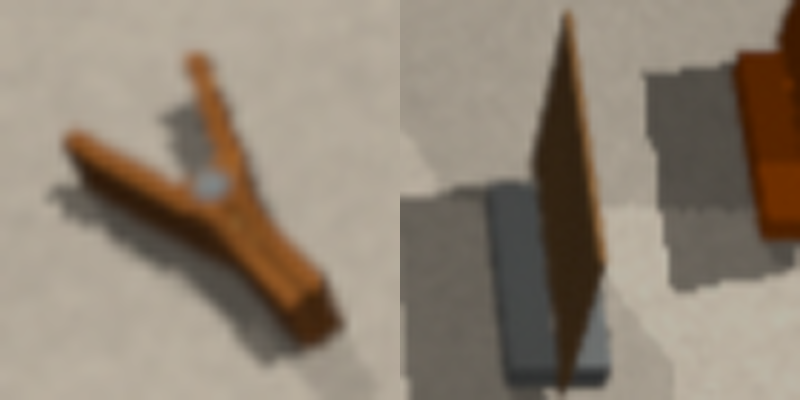

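Run:
```python
from h import *
mt=np.load("pics/top.npy",allow_pickle=True).item();ms=np.load("pics/scene.npy",allow_pickle=True).item()
c=lambda u,s,o:[(u[0]+.5)*s-.5+o[0],(u[1]+.5)*s-.5+o[1]]
def pr(n,m,u,s,o,z):
    p=onz(m,c(u,s,o),z);print(n,p[:2].round(4),"r",np.hypot(*p[:2]).round(3));return p
f=lambda n,u,z=.026:pr(n,mt,u,.15,(355,212),z)
g=lambda n,u,z=.026:pr(n,ms,u,.1125,(122,145),z)
for n,h,us in(("top",f,[(199,199),(97,97),(236,338),(330,247)]),("scene",g,[(211,184),(305,297),(68,132),(195,55)])):
    print(n);P,J,A,B=[h(k,u) for k,u in zip("PJAB",us)]
    d=J-P;e=P-(A+B)/2;print("ang jaw",np.arctan2(d[1],d[0]),"lev",np.arctan2(e[1],e[0]),np.linalg.norm(d),np.linalg.norm(A-B))
print("card")
f=lambda n,u,z:pr(n,mt,u,.175,(170,190),z)
a=f("near top",(105,349),.118);b=f("far top",(93,22),.118);f("near bot",(152,352),.012)
d=b-a;print(np.arctan2(d[1],d[0]),np.linalg.norm(d))
g=lambda n,u,z:pr(n,ms,u,.175,(290,140),z)
a=g("near top",(168,12),.118);b=g("far top",(203,267),.118);g("far bot",(163,393),.012)
d=b-a;print(np.arctan2(d[1],d[0]),np.linalg.norm(d))
q=ctrl.get_obs();r=R.from_euler("xyz",q["eef_rot"]);print(r.as_matrix().round(3),q["qpos"])
m=ctrl.camera_model("wrist");print(ray(m,(256,192)))
```

```text
top
P [ 0.5354 -0.2274] r 0.582
J [ 0.5707 -0.1933] r 0.603
A [ 0.4882 -0.2387] r 0.543
B [ 0.5182 -0.2725] r 0.586
ang jaw 0.768847176561995 lev 0.7185613161967495 0.04904351357501606 0.045236663610619655
scene
P [ 0.5365 -0.2281] r 0.583
J [ 0.5741 -0.1933] r 0.606
A [ 0.5195 -0.2745] r 0.588
B [ 0.4903 -0.2427] r 0.547
ang jaw 0.7478357039855154 lev 0.7676363128741324 0.05123568801164541 0.04318329497549543
card
near top [0.5172 0.2005] r 0.555
far top [0.6366 0.2065] r 0.669
near bot [0.5178 0.2014] r 0.556
0.05020979076982 0.11947709463209291
near top [0.5194 0.1991] r 0.556
far top [0.6405 0.2057] r 0.673
far bot [0.6362 0.2068] r 0.669
0.05415750720435994 0.12125083630653506
[[-0.929  0.371 -0.   ]
 [ 0.371  0.929 -0.001]
 [ 0.    -0.001 -1.   ]] [ 1.12438391e+00  3.00419865e-01  1.52149272e+00  7.56762311e-06
  1.32070511e+00 -6.65910956e-02]
(array([0.14206217, 0.53528391, 0.38428298]), array([ 0.22107461, -0.09388797, -0.97079356]))
```

```bash
cat >> h.py <<'E'
def plan(pos,yaw,n,g,start=None):
    "rows from the present (measured) pose to pos, tool-down yaw"
    q=ctrl.get_obs(); p=np.array(q["ee_pos"]);r=R.from_euler("xyz",q["eef_rot"])
    t=R.from_euler("xyz",[np.pi,0,yaw]); 
    dp=(np.array(pos)-p)/n; w=(r.inv()*t).as_rotvec()/n
    for i in range(n):
        print([*r.inv().apply(dp).round(3).tolist(),*w.round(3).tolist(),g]); r=r*R.from_rotvec(w)
E
python3 -c "
from h import *
plan([.514,-.248,.13],.75,20,1)"
```

```text
[-0.028, -0.029, 0.004, -0.0, 0.0, 0.101, 1]
[-0.031, -0.026, 0.004, -0.0, 0.0, 0.101, 1]
[-0.034, -0.023, 0.004, -0.0, 0.0, 0.101, 1]
[-0.036, -0.02, 0.004, -0.0, 0.0, 0.101, 1]
[-0.038, -0.016, 0.004, -0.0, 0.0, 0.101, 1]
[-0.039, -0.012, 0.004, -0.0, 0.0, 0.101, 1]
[-0.04, -0.008, 0.004, -0.0, 0.0, 0.101, 1]
[-0.041, -0.004, 0.004, -0.0, 0.0, 0.101, 1]
[-0.041, 0.0, 0.004, -0.0, 0.0, 0.101, 1]
[-0.041, 0.004, 0.004, -0.0, 0.0, 0.101, 1]
[-0.04, 0.008, 0.004, -0.0, 0.0, 0.101, 1]
[-0.039, 0.012, 0.004, -0.0, 0.0, 0.101, 1]
[-0.038, 0.016, 0.004, -0.0, 0.0, 0.101, 1]
[-0.036, 0.02, 0.004, -0.0, 0.0, 0.101, 1]
[-0.034, 0.023, 0.004, -0.0, 0.0, 0.101, 1]
[-0.031, 0.027, 0.004, -0.0, 0.0, 0.101, 1]
[-0.028, 0.03, 0.004, -0.0, 0.0, 0.101, 1]
[-0.025, 0.032, 0.004, -0.0, 0.0, 0.101, 1]
[-0.022, 0.035, 0.004, -0.0, 0.0, 0.101, 1]
[-0.018, 0.037, 0.004, -0.0, 0.0, 0.101, 1]
```

jog_arm:
  motion:
    - [-0.028,-0.029,0.004,0,0,0.1,1]
    - [-0.031,-0.026,0.004,0,0,0.1,1]
    - [-0.034,-0.023,0.004,0,0,0.1,1]
    - [-0.036,-0.02,0.004,0,0,0.1,1]
    - [-0.038,-0.016,0.004,0,0,0.1,1]

```text
time_s: 0.6
ee_pos: [0.2818, 0.3203, 0.1851]
eef_rot: [-3.141, 0.0, 2.258]
force: [1.1, -0.2, -0.3]
grip_width: 0.0942
grip_force: 0.0
```

jog_arm:
  motion:
    - [-0.039,-0.012,0.004,0,0,0.1,1]
    - [-0.04,-0.008,0.004,0,0,0.1,1]
    - [-0.041,-0.004,0.004,0,0,0.1,1]
    - [-0.041,0,0.004,0,0,0.1,1]
    - [-0.041,0.004,0.004,0,0,0.1,1]

```text
time_s: 1.1
ee_pos: [0.3602, 0.1309, 0.1653]
eef_rot: [3.141, 0.0, 1.758]
force: [0.4, 0.2, 0.4]
grip_width: 0.0938
grip_force: 0.0
```

jog_arm:
  motion:
    - [-0.04,0.008,0.004,0,0,0.1,1]
    - [-0.039,0.012,0.004,0,0,0.1,1]
    - [-0.038,0.016,0.004,0,0,0.1,1]
    - [-0.036,0.02,0.004,0,0,0.1,1]
    - [-0.034,0.023,0.004,0,0,0.1,1]

```text
time_s: 1.6
ee_pos: [0.4382, -0.0589, 0.1452]
eef_rot: [-3.141, -0.0, 1.257]
force: [0.6, 0.1, -0.6]
grip_width: 0.0939
grip_force: 0.0
```

jog_arm:
  motion:
    - [-0.031,0.027,0.004,0,0,0.1,1]
    - [-0.028,0.03,0.004,0,0,0.1,1]
    - [-0.025,0.032,0.004,0,0,0.1,1]
    - [-0.022,0.035,0.004,0,0,0.1,1]
    - [-0.018,0.037,0.004,0,0,0.1,1]

```text
time_s: 2.1
ee_pos: [0.5191, -0.2474, 0.1249]
eef_rot: [-3.141, 0.0, 0.757]
force: [0.8, 1.0, 0.5]
grip_width: 0.0943
grip_force: 0.0
```

jog_arm:
  motion:
    - [0,0,0,0,0,0,1]
    - [0,0,0,0,0,0,1]

```text
time_s: 2.3
ee_pos: [0.5184, -0.2459, 0.1246]
eef_rot: [-3.14, 0.0, 0.762]
force: [0.5, 0.2, -0.3]
grip_width: 0.0938
grip_force: 0.0
```

Run:
```python
from h import *
m,im=snap("wrist","w1"); cv2.imwrite("pics/w1_v.png",cv2.resize(im,(800,600),interpolation=cv2.INTER_CUBIC))
q=ctrl.get_obs();print(q["ee_pos"],q["eef_rot"],q["time_s"],q["force"])
d=np.array([np.cos(.75),np.sin(.75)]);P=np.array([.536,-.2278])
print(proj(m,[[*P,.026],[*(P+.05*d),.026],[*(P-.03*d),.026]])*1.5625)
plan([.514,-.248,.003],.75,4,1)
```

```text
[ 0.51850925 -0.24518721  0.12504168] [-3.14054999e+00  2.24964955e-04  7.62788004e-01] 2.35 [ 0.36461034 -0.01447272  1.42724133]
[[400.85558301 252.26934219]
 [401.92071147 162.14332849]
 [400.25681124 303.31730695]]
[-0.001, -0.0, 0.031, -0.0, 0.0, 0.003, 1]
[-0.001, -0.0, 0.031, -0.0, 0.0, 0.003, 1]
[-0.001, -0.0, 0.031, -0.0, 0.0, 0.003, 1]
[-0.001, -0.0, 0.031, -0.0, 0.0, 0.003, 1]
```

View pics/w1_v.png

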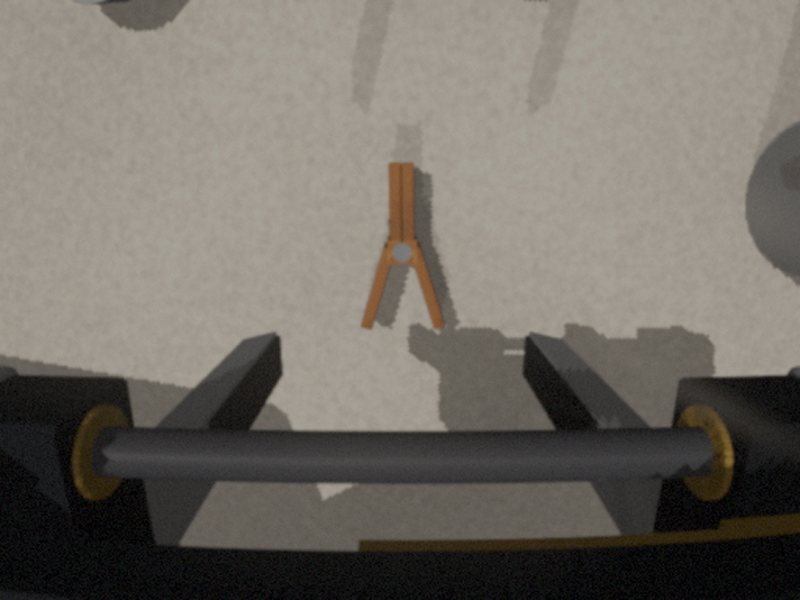

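The clip lies exactly where predicted: pin at (401,252), jaw tip at (401,163), levers midway between the fingers. Descending now.

jog_arm:
  motion:
    - [-0.005,0,0.03,0,0,0,1]
    - [0,0,0.03,0,0,0,1]
    - [0,0,0.03,0,0,0,1]
    - [0,0,0.024,0,0,0,1]
    - [0,0,0,0,0,0,1]

```text
time_s: 2.85
ee_pos: [0.5137, -0.2472, 0.0091]
eef_rot: [-3.137, 0.001, 0.764]
force: [0.0, 0.5, 0.5]
grip_width: 0.0941
grip_force: 0.0
```

Run:
```python
from h import *
q=ctrl.get_obs();p=q["ee_pos"];print(p,q["eef_rot"],q["force"])
r=R.from_euler("xyz",q["eef_rot"]);print("pin in tool",r.inv().apply(np.array([.536,-.2278,.013])-p))
```

```text
[ 0.51371261 -0.24720535  0.00909795] [-3.13690397e+00  1.39228775e-03  7.63847274e-01] [0.03667753 0.51058234 0.45137811]
pin in tool [ 0.02951283  0.00138364 -0.00394967]
```

jog_arm:
  motion:
    - [0,0.001,0.005,0,0,0,1]
    - [0,0,0,0,0,0,0]
    - [0,0,0,0,0,0,-0.4]
    - [0,0,0,0,0,0,-1]
    - [0,0,0,0,0,0,-1]
  squeeze: 30

```text
time_s: 3.35
ee_pos: [0.5162, -0.25, 0.007]
eef_rot: [3.141, -0.0, 0.762]
force: [-0.1, 0.5, -0.3]
grip_width: 0.0653
grip_force: 0.0
```

jog_arm:
  motion:
    - [0,0,0,0,0,0,-1]
    - [0,0,0,0,0,0,-1]
    - [0,0,0,0,0,0,-1]
    - [0,0,0,0,0,0,-1]
    - [0,0,0,0,0,0,-1]

```text
time_s: 3.85
ee_pos: [0.516, -0.25, 0.0065]
eef_rot: [3.141, -0.0, 0.762]
force: [-0.7, -0.3, 2.6]
grip_width: 0.0257
grip_force: 9.7
```

jog_arm:
  motion:
    - [0,0,0,0,0,0,-1]
    - [0,0,0,0,0,0,-1]
    - [0,0,0,0,0,0,-1]

```text
time_s: 4.15
ee_pos: [0.516, -0.2499, 0.0065]
eef_rot: [-3.142, 0.0, 0.762]
force: [-0.8, 1.1, 4.0]
grip_width: 0.0214
grip_force: 29.6
```

Run:
```python
from h import *
m,im=snap("wrist","w2"); cv2.imwrite("pics/w2_v.png",cv2.resize(im,(800,600),interpolation=cv2.INTER_CUBIC))
q=ctrl.get_obs();print(q["ee_pos"],q["eef_rot"],q["time_s"],q["force"],q["grip_width"],q["grip_force"])
```

```text
[ 0.51597212 -0.24992211  0.00652678] [-3.14158225e+00  2.91220205e-05  7.61788846e-01] 4.2 [-1.48979153  0.58587134  3.56548785] 0.021527566120164328 29.640326499938965
```

View pics/w2_v.png

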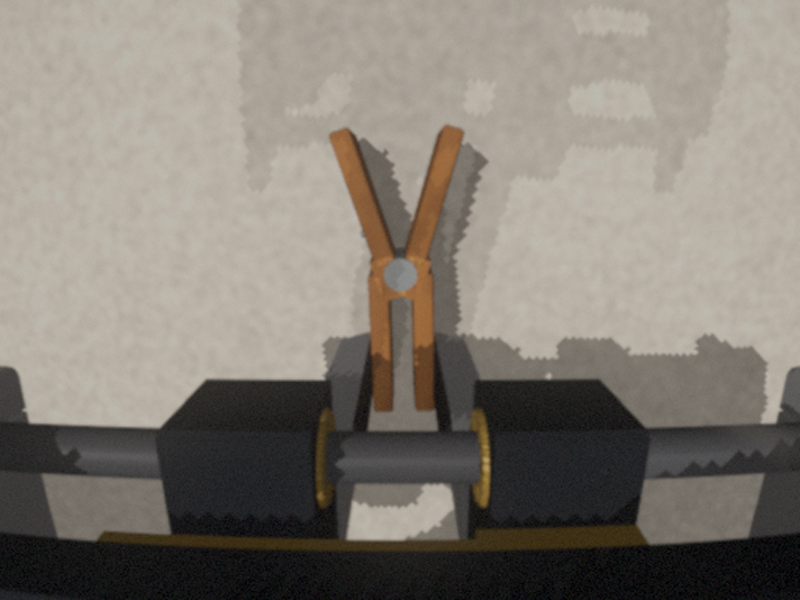

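Squeezed fully open: pin at (400,274), jaw tips at (342,133) and (453,130), opening 21.5 mm (the stop). Next I'll work out the pin in the tool frame and plan the transfer.

```bash
cat >> h.py <<'E'
def tool(): q=ctrl.get_obs();return np.array(q["ee_pos"]),R.from_euler("xyz",q["eef_rot"])
E
python3 - <<'E'
from h import *
m=np.load("pics/w2.npy",allow_pickle=True).item();p,r=tool()
T=[r.inv().apply(onz(m,np.array(u)/1.5625,.026)-p) for u in[(400,274),(342,133),(453,130),(382,405),(425,405)]]
for t in T: print(t.round(4))
h=(T[1]+T[2])/2-T[0];h2=T[0]-(T[3]+T[4])/2
print("heading in tool",h[1]/h[0],h2[1]/h2[0])
u=np.array([np.cos(.052),np.sin(.052),0]);pin=np.array([.518,.200,.075])-.027*u
rt=R.from_euler("xyz",[np.pi,0,.052]);tgt=pin-rt.apply([T[0][0],T[0][1],-.0065]);print("tgt",tgt,"pre",tgt-.06*u)
ctrl_pos=p.copy();
# plan from lifted pose
pre=tgt-.06*u;p0=p+[0,0,.063];n=15
dp=(pre-p0)/n;t=rt;w=(r.inv()*t).as_rotvec()/n
for i in range(n): print(r.inv().apply(dp).round(3),w.round(3)); r=r*R.from_rotvec(w)
E
```

```text
[ 0.0352 -0.0009 -0.0195]
[ 0.0802 -0.019  -0.0195]
[ 0.0812  0.0157 -0.0195]
[-0.012  -0.0073 -0.0195]
[-0.012   0.008  -0.0195]
heading in tool -0.01721506043552807 -0.02581356318192047
tgt [0.45587964 0.19589902 0.0685    ] pre [0.39596075 0.19278043 0.0685    ]
[ 0.015 -0.027  0.   ] [0.    0.    0.047]
[ 0.013 -0.028  0.   ] [0.    0.    0.047]
[ 0.012 -0.028  0.   ] [0.    0.    0.047]
[ 0.011 -0.029  0.   ] [0.    0.    0.047]
[ 0.009 -0.029  0.   ] [0.    0.    0.047]
[ 0.008 -0.03   0.   ] [0.    0.    0.047]
[ 0.006 -0.03   0.   ] [0.    0.    0.047]
[ 0.005 -0.03   0.   ] [0.    0.    0.047]
[ 0.004 -0.03   0.   ] [0.    0.    0.047]
[ 0.002 -0.031  0.   ] [0.    0.    0.047]
[ 0.001 -0.031  0.   ] [0.    0.    0.047]
[-0.001 -0.031  0.   ] [0.    0.    0.047]
[-0.002 -0.031  0.   ] [0.    0.    0.047]
[-0.004 -0.03   0.   ] [0.    0.    0.047]
[-0.005 -0.03   0.   ] [0.    0.    0.047]
```

jog_arm:
  motion:
    - [0,0,-0.01,0,0,0,-1]
    - [0,0,-0.015,0,0,0,-1]
    - [0,0,-0.02,0,0,0,-1]
    - [0,0,-0.018,0,0,0,-1]
    - [0,0,0,0,0,0,-1]

```text
time_s: 4.7
ee_pos: [0.5173, -0.2506, 0.0728]
eef_rot: [3.137, -0.002, 0.762]
force: [-0.1, 0.2, -0.3]
grip_width: 0.0213
grip_force: 29.6
```

jog_arm:
  motion:
    - [0.015,-0.027,0,0,0,0.047,-1]
    - [0.013,-0.028,0,0,0,0.047,-1]
    - [0.012,-0.028,0,0,0,0.047,-1]
    - [0.011,-0.029,0,0,0,0.047,-1]
    - [0.009,-0.029,0,0,0,0.047,-1]

```text
time_s: 5.2
ee_pos: [0.475, -0.1005, 0.0692]
eef_rot: [-3.141, 0.0, 0.525]
force: [0.7, 0.3, -1.1]
grip_width: 0.0214
grip_force: 29.6
```

jog_arm:
  motion:
    - [0.008,-0.03,0,0,0,0.047,-1]
    - [0.006,-0.03,0,0,0,0.047,-1]
    - [0.005,-0.03,0,0,0,0.047,-1]
    - [0.004,-0.03,0,0,0,0.047,-1]
    - [0.002,-0.031,0,0,0,0.047,-1]

```text
time_s: 5.7
ee_pos: [0.4343, 0.0472, 0.0693]
eef_rot: [-3.142, 0.0, 0.29]
force: [0.7, -0.7, -0.3]
grip_width: 0.0219
grip_force: 29.6
```

jog_arm:
  motion:
    - [0.001,-0.031,0,0,0,0.047,-1]
    - [-0.001,-0.031,0,0,0,0.047,-1]
    - [-0.002,-0.031,0,0,0,0.047,-1]
    - [-0.004,-0.03,0,0,0,0.047,-1]
    - [-0.005,-0.03,0,0,0,0.047,-1]

```text
time_s: 6.2
ee_pos: [0.3932, 0.1955, 0.0693]
eef_rot: [-3.142, 0.0, 0.055]
force: [0.8, -0.4, 0.0]
grip_width: 0.0215
grip_force: 29.6
```

jog_arm:
  motion:
    - [0,0,0,0,0,0,-1]
    - [0,0,0,0,0,0,-1]

```text
time_s: 6.4
ee_pos: [0.3936, 0.1945, 0.0692]
eef_rot: [3.141, 0.0, 0.059]
force: [-0.0, -0.3, -0.9]
grip_width: 0.0215
grip_force: 29.6
```

Run:
```python
from h import *
m,im=snap("wrist","w3"); cv2.imwrite("pics/w3_v.png",cv2.resize(im,(800,600),interpolation=cv2.INTER_CUBIC))
q=ctrl.get_obs();print(q["ee_pos"],q["eef_rot"],q["time_s"],q["force"],q["grip_width"],q["grip_force"])
```

```text
[0.39379632 0.19396208 0.06924574] [3.14134764e+00 3.43282591e-04 5.76992682e-02] 6.45 [ 0.43675141 -0.3547146  -0.27615585] 0.021291662602191244 29.62898164987564
```

View pics/w3_v.png

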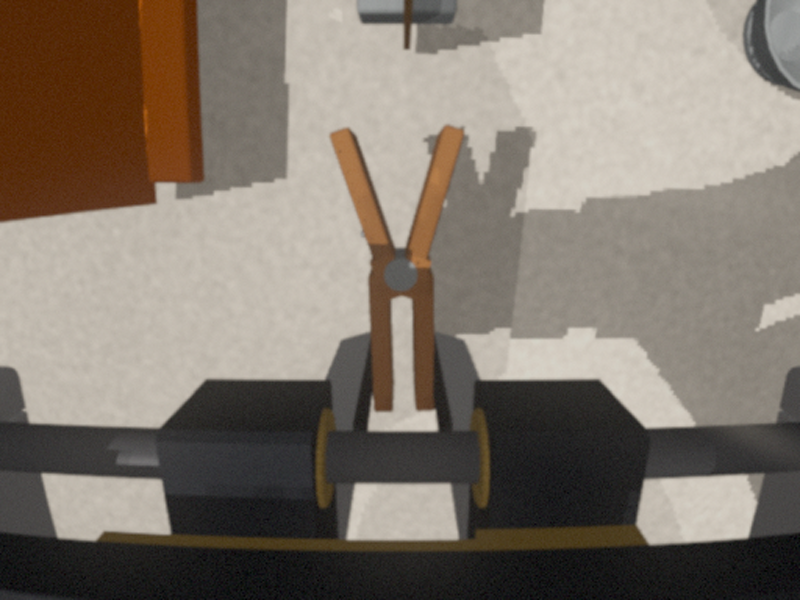

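The clip is still fully spread: pin (400,274), tips (342,133) and (453,130). The card's lower near corner is at (407,48), near the middle of the gape.

Run:
```python
from h import *
m=np.load("pics/w3.npy",allow_pickle=True).item();p,r=tool()
print(p,r.as_euler("xyz"))
e=onz(m,np.array([407,48])/1.5625,.012);print("edge",e,"tool",r.inv().apply(e-p))
z=p[2]+.0195
for u in[(400,274),(342,133),(453,130)]: print(r.inv().apply(onz(m,np.array(u)/1.5625,z)-p))
e2=np.array([.518,.2,.075]);print("edge top-cam in tool",r.inv().apply(e2-p))
print("card dir in tool",r.inv().apply([np.cos(.052),np.sin(.052),0]))
```

```text
[0.39379632 0.19396208 0.06924574] [3.14134764e+00 3.43282591e-04 5.76992682e-02]
edge [0.51799146 0.19952258 0.012     ] tool [0.12432876 0.00159673 0.05720345]
[ 0.0350168  -0.0011928  -0.01951231]
[ 0.07997658 -0.01938945 -0.01953221]
[ 0.08092698  0.01534461 -0.01952402]
edge top-cam in tool [ 0.12434319  0.00113603 -0.00579667]
card dir in tool [ 9.99983700e-01  5.69932131e-03 -3.41880624e-04]
```

jog_arm:
  motion:
    - [0.005,0.003,0,0,0,0,-1]
    - [0.015,0,0,0,0,0,-1]
    - [0.015,0,0,0,0,0,-1]
    - [0,0,0,0,0,0,-1]

```text
time_s: 6.85
ee_pos: [0.4306, 0.1924, 0.0694]
eef_rot: [-3.142, -0.001, 0.055]
force: [0.5, -0.8, -0.2]
grip_width: 0.0215
grip_force: 29.6
```

jog_arm:
  motion:
    - [0.008,0,0,0,0,0,-1]
    - [0.008,0,0,0,0,0,-1]
    - [0.008,0,0,0,0,0,-1]
    - [0.003,0,0,0,0,0,-1]
    - [0,0,0,0,0,0,-1]

```text
time_s: 7.35
ee_pos: [0.4562, 0.1949, 0.0693]
eef_rot: [3.142, 0.0, 0.057]
force: [0.0, -0.7, -0.5]
grip_width: 0.0214
grip_force: 29.6
```

Run:
```python
from h import *
m,im=snap("wrist","w4")
mt,it=snap("top","t4")
cv2.imwrite("pics/w4_v.png",np.hstack([cv2.resize(im[0:200,150:350],(400,400),interpolation=cv2.INTER_CUBIC),cv2.resize(it[185:275,150:240],(400,400),interpolation=cv2.INTER_CUBIC)]))
q=ctrl.get_obs();print(q["ee_pos"],q["eef_rot"],q["time_s"],q["force"],q["grip_width"],q["grip_force"])
p,r=tool();print("edge in tool",r.inv().apply(np.array([.518,.1997,.075])-p))
print(proj(m,[[.518,.1997,z] for z in(.012,.075,.118)])*2-[300,0])
```

```text
[0.45572381 0.19486002 0.06934891] [3.14147486e+00 3.20175654e-04 5.68975769e-02] 7.45 [ 0.70975275 -0.00267283 -0.31644004] 0.02164808838040568 29.62893784046173
edge in tool [ 0.06244884 -0.00129003 -0.00567124]
[[210.8297765  240.17753342]
 [209.54265488 244.00620554]
 [207.95560859 248.72858366]]
```

View pics/w4_v.png

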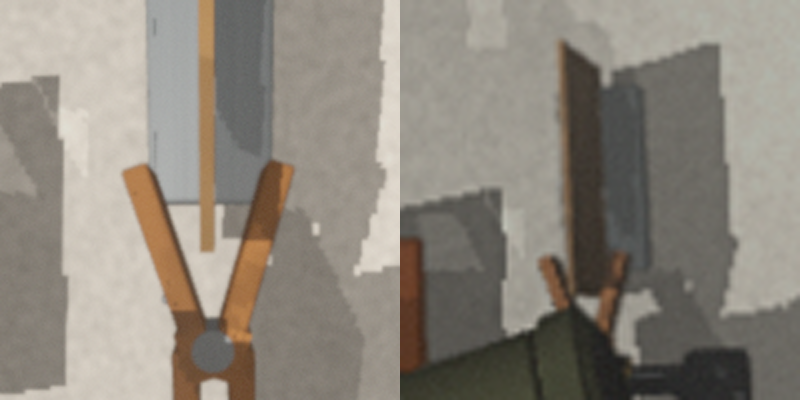

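The card edge, at (207,250) in the crop, stands in the gape 27 mm ahead of the pin. It sits about 1 mm left of centre and touches neither jaw. A 1 mm nudge, then hand in.

jog_arm:
  motion:
    - [0,-0.001,0,0,0,0,-1]
    - [0,0,0,0,0,0,-1]
    - [0,0,0,0,0,0,-1]
    - [0,0,0,0,0,0,-1]
    - [0,0,0,0,0,0,-1]

```text
time_s: 7.95
ee_pos: [0.4559, 0.1959, 0.0695]
eef_rot: [-3.142, -0.0, 0.057]
force: [0.4, 0.6, -0.1]
grip_width: 0.0214
grip_force: 29.6
```

```bash
python3 -c "
from h import *
q=ctrl.get_obs();print(q['ee_pos'],q['grip_width'],q['grip_force'],q['force']);print(ctrl.hand_in())"
```

```text
[0.45586994 0.19588061 0.06947295] 0.021435426733379306 29.629061222076416 [ 0.38849942  0.63907292 -0.09341465]
the job is handed in; nothing more can be done
None
```

I handed the job in at about 8 s with the clip held fully open in mid-air and the card's near edge about 27 mm ahead of the pin, roughly centred between the jaws; neither jaw looked to touch the card in the last picture (before a final 1 mm centring nudge), and the hand-in returned no verdict.

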